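Set the desk creaser's gauge and latch its guard

ROBOT

A 7-joint arm with a two-finger parallel gripper is mounted at the origin on a cart in front of the work surface, level with it; the furniture and walls round the work are solid. World frame = base frame: x ahead of the robot, y to its left, z up, the work surface at z = 0. Lengths are in m, angles in rad, forces in N, time in s.
With the tool pointing down it reaches from about 0.425 to 0.925 m from the base axis. Payload 6.8 kg.
Tool frame: the origin (TCP) lies at the very end of the fingers, on their centre line; the grasp point (between the pads) lies 19 mm behind it; z points along the fingers, y is the line along which they close (so a half turn about z gives the same grasp; the last joint's range is limited). The gripper opens to 85 mm and grips with 20 to 120 N. Pads are 22 mm wide; open, the fingers measure 114 mm over their backs; the gripper's body (76 mm by 85 mm) begins 54 mm behind the grasp point. The pads swing forward as they close: fully open they stand 13 mm farther back than shut.
Start: joints at [-1.244, 0.477, 0.022, 1.555, -0.011, 1.109, -0.083], TCP at [0.284, 0.612, 0.231] pointing down, gripper open.
Joint ranges: [-2.96, 2.96], [-0.34, 2.1], [-1.41, 1.46], [0.24, 2.44], [-1.37, 4.51], [0.17, 1.92], [-2.96, 2.96]. Speed limits (rad/s): [2.39, 2.39, 3.14, 3.14, 3.14, 3.14, 3.14].

INTERFACE

Orientations are given as a unit quaternion [w, x, y, z].
In Python, from station import bot gives the robot as it stands.
- The arm moves only by the tool apply_moves, never from a script. Its argument "deltas" is a list of rows, each a list of 3 entries, a list of its own where there are three numbers: the closure, from 0 (fully open) to 1 (shut), then the shift along the tool's x, y, z in units of 0.2 m (1.0 is 0.2 m), then the turn about the tool's z in units of 2 pi rad (1.0 is 2 pi rad). A call has 1 to 12 rows; each row is the pose to reach, as a shift and turn from the pose commanded when the call began, along the tool's axes at that moment, turning the shorter way round; what a row does not reach only later rows make up. A row lasts 1/10 s, in which the tool goes at most 50 mm and 8.59 degrees, less where a joint would pass 70% of its speed; a pose out of reach is approached as far as the arm can. A call with a number of a shift or a turn outside -1 to 1 is refused whole. A call with a gripper value outside its range is refused whole. The fingers move at their own pace and stop on an object; "squeeze" is the grip in N (left out, the last holds). Time passes only in rows, so rows that repeat a pose let the fingers close. It gives the time, the measured TCP pose, the force, the opening and the grip force at its end, in the units of the state.
- bot.get_obs(): the state, without advancing time (a new reading comes with each control period).
- bot.read_camera(name): name is "scene" or "top"; returns a dict with "color" (384x512x3 uint8, red, green, blue), "intrinsics" (3x3 intrinsics, pixels), "k1" (the pictures are not rectified: a ray, as slopes to the right and down, at radius r is drawn at 1 + k1 r^2 times it, then the intrinsics apply), "pose" (4x4, takes a point from camera to world coordinates). Camera axes: x right, y down, z forward; pixel columns grow to the right and rows downward; lengths in m; the calibration is good to about 2 mm. A picture is of the moment at which its call begins. There is no depth.
- bot.hand_in(): hands the job in; it is judged then, once.
Trained networks look in a picture, given as the dict that the camera call returned (one of the last four; its "shot" number tells which), for a name from the list of things; names that differ only in an ending like _2 or _b are one class to them, and where a whole thing is asked for, a point or a joint stands for the part that bears it (a point fixed in the world has none). Each returns a list of dicts, best first, with "confidence" (0 to 1); they miss things now and then, are a little off and sometimes report something else, mostly with a low value. They report only what shows in the picture. A call takes as long as a camera call.
- bot.look_for(picture, target): "point" ([x, y, z] in m, in world coordinates, good to about 4 mm: the middle of the surface that is visible of it).
The state is a dict: "t": time; "q": joint angles; "joint_vel": joint speeds; "joint_torque": joint torques, N m; "eef_pos": TCP position; "tool_rot": TCP orientation; "contact_force": force on the tool from outside, world axes, zero at the start; "torque": the same for the moment, N m; "gripper_width": opening from 0.0 (shut) to 1.0 (fully open); "grasp_force": force on a finger pad.
Only numpy, scipy, OpenCV 4.12 (cv2) and the standard library are available. Lean on these libraries where they do the work, as an engineer would, in place of code of your own. Each camera call takes 0.05 s, during which the arm holds its last target. There are 200 camera calls.

TASK

Set up the small desk creaser: turn its black handwheel, over as many grips as you need, until the gauge's yellow pointer stands at the red tab on the front rail. Leave the wheel there, then press the clear hinged guard down until its catch snaps and holds it shut. Do not knock the calculator about.

Things in the scene. Friction and masses are not known exactly. Their poses are not given: they have to be found in the camera images.
- wheel_center (a point): middle of the creaser's black handwheel, on its vertical axis, half-way up its rim: 56 mm across (58 over the fine ribs), 22 mm high, top 11 mm above this point, white dot on the rim. Axes turn with the wheel. Below it stands a gear column 46 mm square, its top 25 mm under this point, so fingertips beside the rim may go 20 mm under it. Turns with about 0.12 N m and stays where left
- handwheel (a joint): angle turned by the handwheel, rad; grows clockwise seen from above, range 0 to 10, starts at 0 to 1.3. Each radian clockwise drives the gauge 7 mm to the right (44 mm a turn); turning back brings it back. About 3.8 to 7.4 rad are needed
- gauge_pointer (a point): tip of the yellow 3 mm wide pointer on the grey gauge block (22 x 20 x 14 mm) that slides left-right along the black rail with white scale lines at the front of the creaser, driven only by the handwheel
- tab_mark (a point): red tab, 5 mm wide, clipped on the front edge of the rail of the creaser (a grey machine 150 mm deep, 170 wide, fixed to the worktop, turned up to 13 degrees). The tab does not move. Its x axis points to the back of the creaser, y to the left along the rail: the pointer is at the tab when it has y = 0 in this frame
- guard (a joint): opening of the guard, rad: starts ajar at 0.35 to 0.6, stays where left. At about 0.07 it meets a black rubber strip that pushes back; pressed on to 0.0 or a little below (10 to 15 N at the pad) the spring catch at its front snaps over its bar, and it rests at about 0.017. Its stop is at -0.02. Let go unlatched it springs back to about 0.07
- guard_pad (a point): middle of the top of the round blue press pad (22 mm across, 4 mm high) on the clear guard (80 x 56 x 4 mm, blue edges, at the right of the creaser). Press here. It lies 60 mm from the hinge line; shut, its top is 50 mm above the worktop. The point's axes turn with the guard
- guard_hinge (a point): middle of the guard's hinge line, which runs left-right at the back of the creaser, 42 mm above the worktop and 8 mm below the pad's top when shut; the pad lies to its front (-x of the creaser)
- calculator: loose desk calculator, 136 x 96 x 24 mm, a bystander; origin at the middle of its underside. It lies on the other side of the stationery tray from the creaser

How it is judged:
On the way, in this order (a step that is already met when the one before it is completed fails the run):
1. the gauge pointer is at the red tab and the wheel is let go (y of gauge_pointer in the frame of tab_mark between -0.0025 and 0.0025 m and velocity of joint handwheel between -0.05 and 0.05 rad/s and contact force between the fingers and handwheel below 0.5 N), for 0.2 s.
2. the guard is pressed down and caught (value of joint guard below 0.035 rad), for 0.2 s.
At the end, for the whole second after the job is handed in: The pointer stands within 2.5 mm of the middle of the red tab along the rail, and the guard stays shut by its catch (opening under 0.035 rad), with nothing touching it (y of gauge_pointer in the frame of tab_mark between -0.0025 and 0.0025 m and value of joint guard below 0.035 rad).
It fails at once if the calculator is shoved more than 20 mm (distance of calculator from where it was at the start of the episode above 0.02 m).
It also fails if it takes over 72 s, if anything falls off the work surface, if the arm or the gripper's body presses on something with over 40 N, if the wrist force passes 120 N, or if a joint passes its speed limit or range.

## Working session

There is one attempt and no reset: what is moved stays moved. The work goes in short steps, Python scripts to look and compute and a tool call to move; the robot and the scene stay as the last step left them, time stands still between calls to the robot, and variables do not carry over. Pictures are saved under pics/ and viewed, at most 10 in all, crops included, and the job is handed in when it is done.

Besides the shell and the picture viewer there is one more tool, called after "Request:" as name(argument=value, ...) on one line, values as JSON. apply_moves: Moves the arm, as the interface text tells. Its arguments: {"type":"object","properties":{"deltas":{"type":"array","items":{"type":"array"}},"squeeze":{"type":"number"}},"required":["deltas"]}

```bash
ls; mkdir -p pics
cat > h.py <<'E'
import numpy as np, cv2
from station import bot
def ray(p,uv):
    K=np.array(p["intrinsics"]);T=np.array(p["pose"])
    d=np.array([(uv[0]-K[0,2])/K[0,0],(uv[1]-K[1,2])/K[1,1]]);s=d.copy()
    for _ in range(20): s=d/(1+p["k1"]*(s@s))
    return T[:3,3],T[:3,:3]@np.array([s[0],s[1],1])
def atz(p,uv,z):
    o,r=ray(p,uv);return o+r*(z-o[2])/r[2]
def proj(p,X):
    K=np.array(p["intrinsics"]);T=np.array(p["pose"])
    c=T[:3,:3].T@(np.array(X)-T[:3,3]);s=c[:2]/c[2];s=s*(1+p["k1"]*(s@s))
    return K[0,0]*s[0]+K[0,2],K[1,1]*s[1]+K[1,2]
E
python3 - <<'E'
from h import *
o=bot.get_obs();print({k:np.round(v,3) for k,v in o.items()})
for n in ["top","scene"]:
    p=bot.read_camera(n);cv2.imwrite(f"pics/{n}0.png",cv2.cvtColor(p["color"],cv2.COLOR_RGB2BGR))
    print(n,np.round(p["pose"],3).tolist(),p["k1"],np.round(p["intrinsics"],1).tolist())
    for t in ["wheel_center","gauge_pointer","tab_mark","guard_pad","guard_hinge","calculator"]:
        print(t,[(np.round(d["point"],4).tolist(),round(d["confidence"],2),np.round(proj(p,d["point"])).tolist()) for d in bot.look_for(p,t)[:2]])
E
```

```text
pics
{'t': np.float64(0.0), 'q': array([-1.244,  0.478,  0.022,  1.556, -0.011,  1.109, -0.083]), 'joint_vel': array([ 0.   ,  0.001, -0.001,  0.   ,  0.   , -0.   , -0.001]), 'joint_torque': array([ 1.0000e-03, -5.9645e+01,  1.6080e+00, -2.8120e+01,  1.3000e-02,
        1.0000e-02, -0.0000e+00]), 'eef_pos': array([0.284, 0.612, 0.23 ]), 'tool_rot': array([-0.   ,  0.216,  0.976, -0.001]), 'contact_force': array([ 0.684,  0.023, -0.205]), 'torque': array([ 0.022, -0.009,  0.027]), 'grasp_force': np.float64(0.0), 'gripper_width': np.float64(0.999)}
top [[-0.013, -0.993, 0.119, 0.432], [-1.0, 0.015, 0.022, -0.075], [-0.024, -0.119, -0.993, 0.918], [0.0, 0.0, 0.0, 1.0]] -0.03801871327059006 [[359.9, 0.0, 257.2], [0.0, 359.9, 194.3], [0.0, 0.0, 1.0]]
wheel_center [([0.5061, 0.2517, 0.085], 0.94, [127.0, 207.0])]
gauge_pointer [([0.4676, 0.2384, 0.0513], 0.39, [137.0, 224.0]), ([0.5587, 0.1683, 0.0656], 0.15, [164.0, 186.0])]
tab_mark [([0.4674, 0.2382, 0.0486], 0.16, [137.0, 224.0])]
guard_pad [([0.556, 0.1678, 0.0593], 0.64, [165.0, 187.0]), ([0.5105, 0.2506, 0.0884], 0.22, [127.0, 205.0])]
guard_hinge [([0.5562, 0.1694, 0.064], 0.74, [164.0, 187.0]), ([0.5181, -0.3272, 0.0134], 0.7, [366.0, 202.0])]
calculator [([0.5202, -0.328, 0.0139], 0.93, [366.0, 201.0])]
scene [[0.669, -0.549, 0.501, -0.251], [-0.743, -0.5, 0.445, -0.757], [0.006, -0.67, -0.742, 1.204], [0.0, 0.0, 0.0, 1.0]] -0.15091176605320425 [[496.0, 0.0, 260.4], [0.0, 496.0, 193.8], [0.0, 0.0, 1.0]]
wheel_center [([0.5011, 0.2488, 0.0852], 0.67, [186.0, 144.0])]
gauge_pointer [([0.4651, 0.2359, 0.0501], 0.39, [181.0, 159.0])]
tab_mark []
guard_pad [([0.5506, 0.1634, 0.0671], 0.6, [214.0, 152.0])]
guard_hinge [([0.5536, 0.1639, 0.0757], 0.71, [215.0, 150.0])]
calculator [([0.5123, -0.3379, 0.018], 0.61, [326.0, 250.0])]
```

Run:
```python
import cv2
a=cv2.imread("pics/top0.png");b=cv2.imread("pics/scene0.png")
cv2.imwrite("pics/c1.png",cv2.resize(a[150:270,80:220],None,fx=5,fy=5,interpolation=cv2.INTER_CUBIC))
cv2.imwrite("pics/c2.png",cv2.resize(b[100:200,140:260],None,fx=6,fy=6,interpolation=cv2.INTER_CUBIC))
```

```text
(no output)
```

View pics/c1.png

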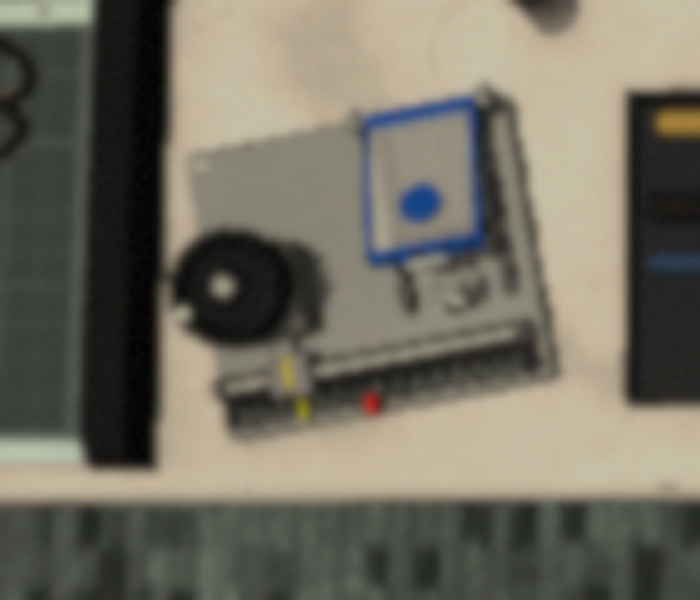

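View pics/c2.png

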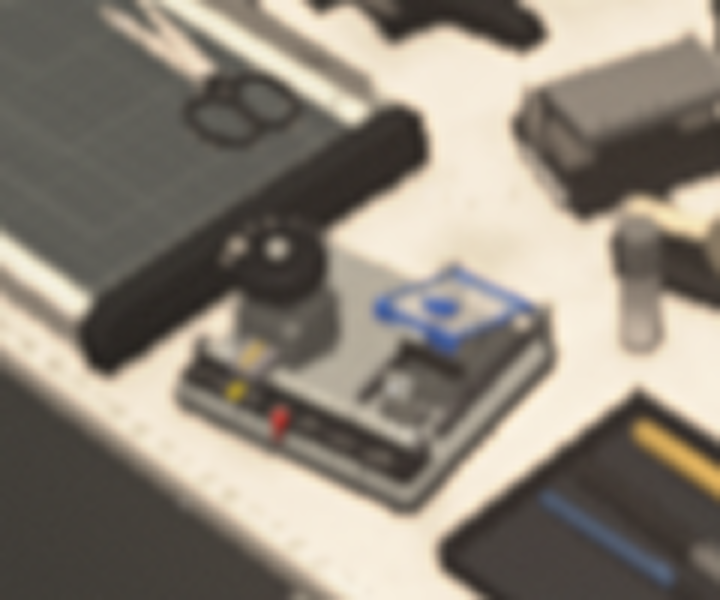

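View pics/scene0.png

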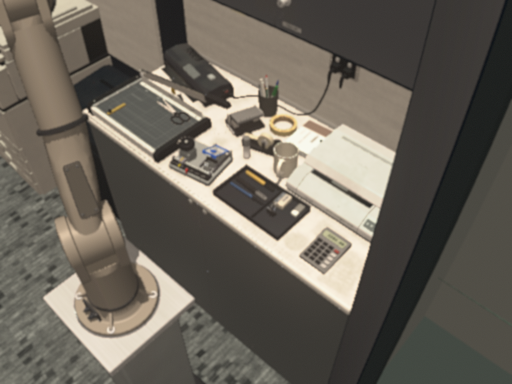

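The top crop shows the wheel (hub at about px 125,207), the yellow pointer tip (140.6,231.6), the red tab (154.4,230.6) and the blue pad (164,190.5). A black cutter bar stands close to the wheel's left. I'll triangulate these points from both views.

```bash
cat >> h.py <<'E'
def blobs(p,box,kind):
    u0,v0,u1,v1=box;c=p["color"][v0:v1,u0:u1].astype(float);r,g,b=c[...,0],c[...,1],c[...,2]
    w={"red":r-np.maximum(g,b)*1.5-25,"yel":np.minimum(r,g)-b*1.6-25,"blue":b-1.5*r-25}[kind]
    w=np.clip(w,0,None);n,l,s,_=cv2.connectedComponentsWithStats((w>0).astype(np.uint8))
    out=[]
    for i in range(1,n):
        if s[i,4]<2: continue
        m=w*(l==i);y,x=np.mgrid[:m.shape[0],:m.shape[1]]
        out.append((round((m*x).sum()/m.sum()+u0,2),round((m*y).sum()/m.sum()+v0,2),int(s[i,4])))
    return out
def tri(a,ua,b,ub):
    A=[];B=[]
    for p,u in((a,ua),(b,ub)):
        o,d=ray(p,u);d=d/np.linalg.norm(d);P=np.eye(3)-np.outer(d,d);A.append(P);B.append(P@o)
    X=np.linalg.lstsq(np.vstack(A),np.hstack(B),rcond=None)[0];return X
E
python3 - <<'E'
from h import *
import cv2
ps={n:bot.read_camera(n) for n in["top","scene"]}
for n,b in(("top",(110,160,200,245)),("scene",(160,130,240,190))):
    for k in("red","yel","blue"): print(n,k,blobs(ps[n],b,k))
out=[]
for n,b,f in(("top",(90,180,190,250),7),("scene",(145,115,245,185),7)):
    c=ps[n]["color"][b[1]:b[3],b[0]:b[2]]
    c=cv2.resize(c,None,fx=f,fy=f,interpolation=cv2.INTER_CUBIC).astype(float)/255
    c=(np.clip(c,0,1)**.5*255).astype(np.uint8)
    out.append(cv2.resize(c,(800,560))[:,:]);cv2.imwrite(f"pics/g_{n}.png",c[...,::-1])
E
```

```text
top red [(np.float64(153.84), np.float64(230.18), 10)]
top yel [(np.float64(137.0), np.float64(223.74), 2), (np.float64(140.12), np.float64(231.04), 8)]
top blue [(np.float64(163.0), np.float64(172.16), 29), (np.float64(163.55), np.float64(190.2), 33), (np.float64(171.56), np.float64(198.15), 23), (np.float64(158.39), np.float64(200.71), 12)]
scene red [(np.float64(186.26), np.float64(169.6), 7)]
scene yel [(np.float64(178.72), np.float64(164.71), 3)]
scene blue [(np.float64(203.6), np.float64(151.28), 3), (np.float64(213.21), np.float64(151.0), 3), (np.float64(213.2), np.float64(156.22), 7)]
```

View pics/g_top.png

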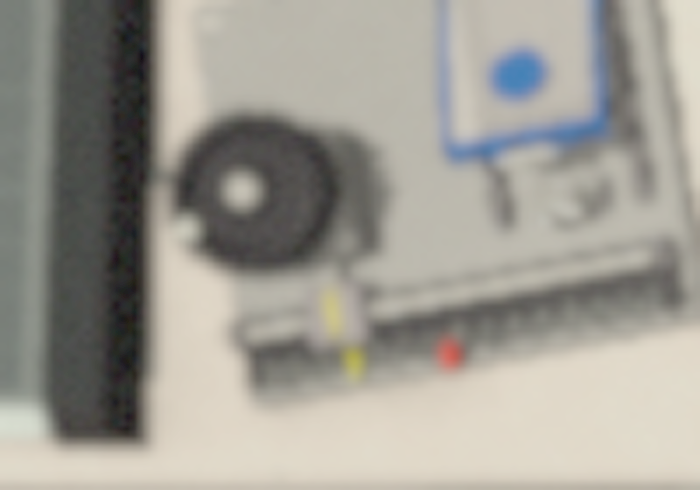

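View pics/g_scene.png

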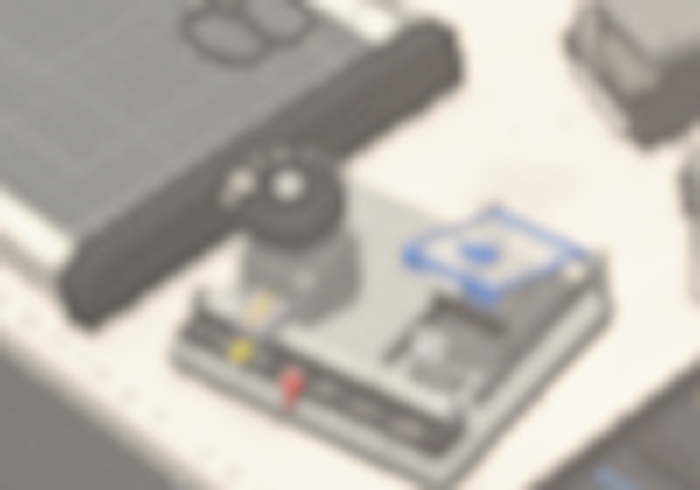

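Run:
```python
from h import *
a,b=bot.read_camera("top"),bot.read_camera("scene")
f=lambda x,y,o:(o[0]+(x+.5)/7-.5,o[1]+(y+.5)/7-.5)
T=lambda x,y:f(x,y,(90,180));S=lambda x,y:f(x,y,(145,115))
for n,u,v in(("hub",T(242,190),S(288,185)),("dot",T(188,228),S(238,185)),("tab",(153.84,230.18),(186.26,169.6)),("ptr",(140.12,231.04),(178.72,164.71)),("pad",(163.55,190.2),(213.21,151))):
    X=tri(a,u,b,v);print(n,np.round(X,4),np.round(np.array(proj(a,X))-u,1),np.round(np.array(proj(b,X))-v,1))
for z in(.07,.075,.08,.085,.09):print("wheel",z,np.round(atz(a,T(259,191),z),4),np.round(atz(b,S(291,195),z),4))
for z in(0,.03,.04):print("bar",z,np.round(atz(a,T(145,443),z),4),np.round(atz(a,T(110,443),z),4),np.round(atz(a,T(152,200),z),4))
# yaw from rail/front edge, z~0.03
for p,q in((T(262,400),T(690,325)),(T(245,335),T(650,250))):
    d=atz(a,q,.04)-atz(a,p,.04);print("yaw",np.arctan2(d[0],-d[1]))
for z in(.035,.04,.045,.05):print(z,np.round(atz(a,(153.84,230.18),z),4),np.round(atz(a,(140.12,231.04),z),4),np.round(atz(b,(186.26,169.6),z),4),np.round(atz(b,(178.72,164.71),z),4))
```

```text
hub [0.5077 0.2547 0.0918] [ 0.2 -0.1] [-0.1 -0. ]
dot [0.4948 0.2754 0.0877] [-0.2  0.2] [0.2 0. ]
tab [0.4539 0.202  0.0314] [ 0.2 -0.2] [-0.2 -0. ]
ptr [0.4517 0.2364 0.0331] [ 0. -0.] [-0. -0.]
pad [0.5483 0.1671 0.0727] [ 0.4 -0.4] [-0.4 -0. ]
wheel 0.07 [0.509  0.2579 0.07  ] [0.5189 0.2676 0.07  ]
wheel 0.075 [0.5085 0.2559 0.075 ] [0.5155 0.2631 0.075 ]
wheel 0.08 [0.5081 0.254  0.08  ] [0.5121 0.2586 0.08  ]
wheel 0.085 [0.5076 0.252  0.085 ] [0.5087 0.2541 0.085 ]
wheel 0.09 [0.5072 0.25   0.09  ] [0.5053 0.2496 0.09  ]
bar 0 [0.4229 0.3254 0.    ] [0.423  0.3385 0.    ] [0.5125 0.3258 0.    ]
bar 0.03 [0.4232 0.3123 0.03  ] [0.4233 0.3251 0.03  ] [0.5099 0.3127 0.03  ]
bar 0.04 [0.4233 0.308  0.04  ] [0.4234 0.3206 0.04  ] [0.509  0.3083 0.04  ]
yaw 0.1605616978215802
yaw 0.1931724856287554
0.035 [0.4534 0.2014 0.035 ] [0.4516 0.2357 0.035 ] [0.452  0.1985 0.035 ] [0.4506 0.2347 0.035 ]
0.04 [0.4533 0.1998 0.04  ] [0.4515 0.234  0.04  ] [0.449  0.1944 0.04  ] [0.4476 0.2305 0.04  ]
0.045 [0.4532 0.1983 0.045 ] [0.4514 0.2322 0.045 ] [0.446  0.1903 0.045 ] [0.4446 0.2262 0.045 ]
0.05 [0.453  0.1967 0.05  ] [0.4513 0.2305 0.05  ] [0.443  0.1862 0.05  ] [0.4416 0.222  0.05  ]
```

Request:
apply_moves(deltas=[[0, [-0.2, -0.13, 0.05], 0], [0, [-0.4, -0.26, 0.1], 0], [0, [-0.6, -0.39, 0.15], 0], [0, [-0.8, -0.52, 0.2], 0], [0, [-0.9, -0.58, 0.2], 0], [0, [-0.9, -0.58, 0.2], 0]], squeeze=40)

```text
t: 1.5
eef_pos: [0.4021, 0.4266, 0.1913]
tool_rot: [0.001, 0.219, 0.976, -0.001]
contact_force: [0.6, 1.1, 0.7]
gripper_width: 1.001
grasp_force: 0.0
```

```bash
cat >> h.py <<'E'
def go(X,yaw):
    "units from the current measured pose to TCP X with tool y at world angle yaw(deg, mod 180)"
    from scipy.spatial.transform import Rotation as R
    o=bot.get_obs();q=o["tool_rot"];M=R.from_quat([q[1],q[2],q[3],q[0]]).as_matrix()
    cur=np.degrees(np.arctan2(M[1,1],M[0,1]));t=(cur-yaw+90)%180-90
    print("pos",np.round(o["eef_pos"],4),"yaw",round(cur,1),"tilt",np.round(M[:,2],3),"q7",round(o["q"][6],2),"F",np.round(o["contact_force"],1),"w",round(float(o["gripper_width"]),3),"t",o["t"])
    print("shift",np.round(M.T@(np.array(X)-o["eef_pos"])/.2,4),"turn",round(t/360,4))
E
python3 -c "
from h import *
go([.507,.253,.15],50)"
```

```text
pos [0.4021 0.4266 0.1913] yaw 64.7 tilt [ 0.001 -0.002 -1.   ] q7 0.23 F [0.6 1.1 0.7] w 1.001 t 1.5
shift [-0.8453 -0.5597  0.2088] turn 0.0407
```

Request:
apply_moves(deltas=[[0, [-0.2, -0.14, 0.05], 0.01], [0, [-0.4, -0.28, 0.1], 0.02], [0, [-0.6, -0.42, 0.15], 0.03], [0, [-0.8, -0.52, 0.2], 0.04], [0, [-0.845, -0.56, 0.21], 0.04], [0, [-0.845, -0.56, 0.21], 0.04], [0, [-0.845, -0.56, 0.21], 0.04], [0, [-0.845, -0.56, 0.21], 0.04]])

```text
t: 2.3
eef_pos: [0.5037, 0.2614, 0.1497]
tool_rot: [-0.0, 0.334, 0.942, 0.001]
contact_force: [-1.1, 0.1, -0.5]
gripper_width: 0.997
grasp_force: 0.0
```

```bash
python3 -c "
from h import *
go([.507,.253,.064],50)
for n in('top','scene'):
    p=bot.read_camera(n)
    print(n,[(np.round(d['point'],4),d['confidence']) for d in bot.look_for(p,'wheel_center')],proj(p,bot.get_obs()['eef_pos']))
    u,v=(126,206) if n=='top' else (187,146)
    c=p['color'][v-45:v+45,u-50:u+50];cv2.imwrite(f'pics/k_{n}.png',cv2.resize(c,None,fx=4,fy=4,interpolation=cv2.INTER_CUBIC)[...,::-1])
a,b=cv2.imread('pics/k_top.png'),cv2.imread('pics/k_scene.png');cv2.imwrite('pics/k.png',np.hstack([a,b]))
"
```

```text
pos [0.5037 0.2614 0.1497] yaw 50.9 tilt [-0.     0.002 -1.   ] q7 0.38 F [-1.1  0.1 -0.5] w 0.997 t 2.3
shift [-0.0395 -0.0226  0.4282] turn 0.0026
top [] (np.float64(111.29733435181322), np.float64(206.07320134357965))
scene [(array([0.5015, 0.2464, 0.0838]), 0.48)] (np.float64(181.9829143653203), np.float64(127.68291932426585))
```

View pics/k.png

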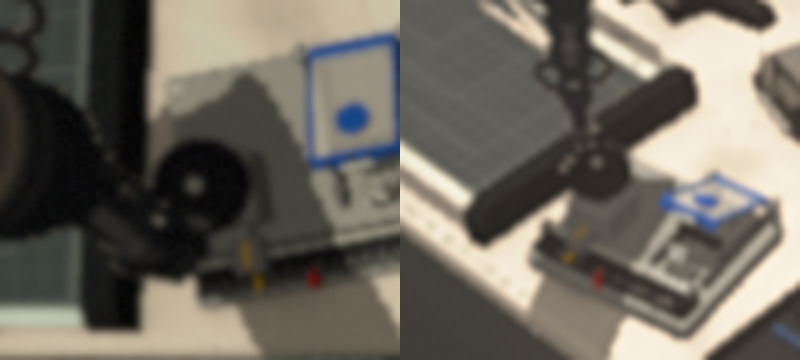

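Request:
apply_moves(deltas=[[0, [-0.04, -0.02, 0.05], 0.0025], [0, [-0.04, -0.02, 0.1], 0.0025], [0, [-0.04, -0.02, 0.14], 0.0025], [0, [-0.04, -0.02, 0.14], 0.0025], [0, [-0.04, -0.02, 0.14], 0.0025]])

```text
t: 3.0
eef_pos: [0.5082, 0.2502, 0.1208]
tool_rot: [-0.0, 0.344, 0.939, -0.0]
contact_force: [1.1, -1.0, 0.7]
gripper_width: 1.001
grasp_force: 0.0
```

```bash
python3 -c "
from h import *
go([.507,.2535,.064],50)"
```

```text
pos [0.5082 0.2502 0.1208] yaw 49.8 tilt [-0.001 -0.    -1.   ] q7 0.39 F [ 1.1 -1.   0.7] w 1.001 t 3.0
shift [0.0152 0.0088 0.2841] turn -0.0006
```

Request:
apply_moves(deltas=[[0, [0.015, 0.01, 0.1], 0], [0, [0.015, 0.01, 0.2], 0], [0, [0.015, 0.01, 0.3], 0], [0, [0.015, 0.01, 0.3], 0], [0, [0.015, 0.01, 0.3], 0], [0.5, [0.015, 0.01, 0.3], 0], [1, [0.015, 0.01, 0.3], 0], [1, [0.015, 0.01, 0.3], 0], [1, [0.015, 0.01, 0.3], 0], [1, [0.015, 0.01, 0.3], 0]])

```text
t: 4.0
eef_pos: [0.5095, 0.2556, 0.0634]
tool_rot: [0.002, 0.344, 0.939, 0.002]
contact_force: [0.8, 0.7, 4.4]
gripper_width: 0.64
grasp_force: 41.5
```

```bash
python3 -c "
from h import *
go([.507,.2535,.060],-50)"
```

```text
pos [0.5095 0.2556 0.0634] yaw 49.8 tilt [ 0.005  0.004 -1.   ] q7 0.4 F [0.8 0.7 4.4] w 0.64 t 4.0
shift [ 0.003  -0.0163  0.0169] turn -0.2228
```

Request:
apply_moves(deltas=[[1, [0, 0.01, 0], 0.012], [1, [0, 0.015, 0], 0.034], [1, [0, 0.015, 0], 0.056], [1, [0, 0.015, 0], 0.078], [1, [0, 0.015, 0], 0.1], [1, [0, 0.015, 0], 0.122], [1, [0, 0.015, 0], 0.144], [1, [0, 0.015, 0], 0.166], [1, [0, 0.015, 0], 0.188], [1, [0, 0.015, 0], 0.21], [1, [0, 0.015, 0], 0.232], [1, [0, 0.015, 0], 0.254]])

```text
t: 5.2
eef_pos: [0.5086, 0.2554, 0.0633]
tool_rot: [-0.001, 0.913, 0.407, -0.001]
contact_force: [-9.5, -4.2, 18.3]
gripper_width: 0.644
grasp_force: 42.8
```

Request:
apply_moves(deltas=[[1, [0, 0, 0], 0.01], [1, [0, 0, 0], 0.01], [1, [0, 0, 0], 0.01], [1, [0, 0, 0], 0.01]])

```text
t: 5.6
eef_pos: [0.5086, 0.2555, 0.0633]
tool_rot: [-0.001, 0.925, 0.38, -0.001]
contact_force: [-8.8, -2.9, 19.7]
gripper_width: 0.644
grasp_force: 43.0
```

```bash
cat >> h.py <<'E'
def rail():
    R=[]
    for n,b in(("top",(120,215,175,245)),("scene",(165,150,215,185))):
        p=bot.read_camera(n);r=blobs(p,b,"red");y=blobs(p,b,"yel");print(n,[tuple(map(float,x)) for x in r],[tuple(map(float,x)) for x in y])
        if r and y:
            A=atz(p,max(r,key=lambda s:s[2])[:2],.032)
            for s in y:
                d=atz(p,s[:2],.033)-A;print("  rail y mm",round(1e3*(-np.sin(.177)*d[0]+np.cos(.177)*d[1]),2),"x",round(1e3*(np.cos(.177)*d[0]+np.sin(.177)*d[1]),1))
E
python3 -c "
from h import *
go([.5095,.2556,.060],50);rail()"
```

```text
pos [0.5086 0.2555 0.0633] yaw -45.3 tilt [-0.002  0.001 -1.   ] q7 -0.92 F [-8.8 -2.9 19.7] w 0.644 t 5.6
shift [0.0036 0.003  0.0164] turn 0.2353
top [(153.63, 230.39, 16.0)] []
scene [(185.99, 169.55, 11.0)] []
```

Request:
apply_moves(deltas=[[0.6, [0, 0, -0.01], 0], [0.2, [0, 0, -0.015], 0], [0, [0, 0, -0.015], 0], [0, [0, 0, -0.015], 0], [0, [0, 0, -0.015], -0.022], [0, [0, 0, -0.015], -0.044], [0, [0, 0, -0.015], -0.066], [0, [0, 0, -0.015], -0.088], [0, [0, 0, -0.015], -0.11], [0, [0, 0, -0.015], -0.132]])

```text
t: 6.7
eef_pos: [0.5098, 0.2561, 0.0645]
tool_rot: [0.0, 0.691, 0.723, 0.0]
contact_force: [0.4, -0.1, -0.2]
gripper_width: 0.996
grasp_force: 0.0
```

Request:
apply_moves(deltas=[[0, [0, 0, 0], -0.022], [0, [0, 0, 0], -0.044], [0, [0, 0, 0], -0.066], [0, [0, 0, 0], -0.088], [0, [0, 0, 0], -0.11], [0, [0, 0, 0], -0.132], [0, [0, 0, 0], -0.132], [0, [0, 0, 0], -0.132]])

```text
t: 7.5
eef_pos: [0.5096, 0.256, 0.0643]
tool_rot: [-0.0, 0.346, 0.938, 0.0]
contact_force: [0.4, 1.2, -0.6]
gripper_width: 0.994
grasp_force: 0.0
```

```bash
python3 -c "
from h import *
go([.5095,.2556,.063],-50);rail()"
```

```text
pos [0.5096 0.256  0.0643] yaw 49.6 tilt [ 0.  0. -1.] q7 0.4 F [ 0.4  1.2 -0.6] w 0.994 t 7.5
shift [-0.0007 -0.0019  0.0067] turn -0.2235
top [(153.83, 230.07, 8.0)] []
scene [(186.0, 170.33, 3.0)] []
```

```bash
sed -i 's/"yel":np.minimum(r,g)-b\*1.6-25/"yel":np.minimum(r,g)-b*1.45-8/; s/"red":r-np.maximum(g,b)\*1.5-25/"red":r-np.maximum(g,b)*1.5-10/' h.py; python3 -c "
from h import *
rail()
im=[]
for n,(u,v) in(('top',(140,215)),('scene',(185,155))):
    c=bot.read_camera(n)['color'][v-40:v+40,u-40:u+40];c=cv2.resize(c,None,fx=5,fy=5,interpolation=cv2.INTER_CUBIC)/255.
    im.append((c**.6*255).astype(np.uint8)[...,::-1])
cv2.imwrite('pics/m.png',np.hstack(im))"
```

```text
top [(153.91, 229.99, 14.0)] [(144.41, 229.99, 12.0)]
  rail y mm 23.14 x 4.4
scene [(186.08, 170.23, 10.0)] [(181.52, 166.19, 4.0)]
  rail y mm 24.11 x 6.3
```

View pics/m.png

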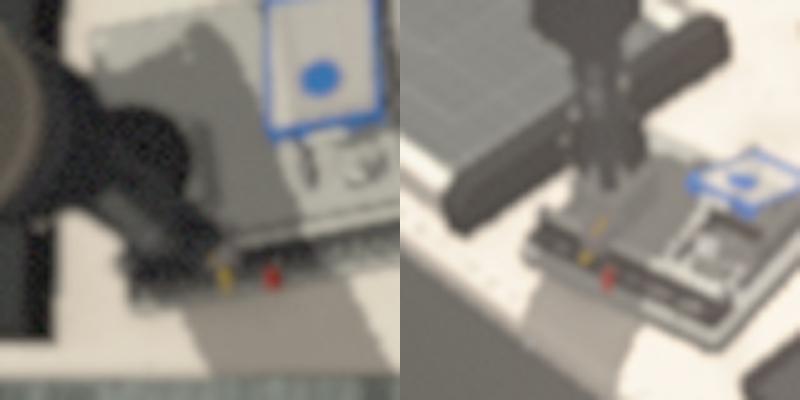

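Request:
apply_moves(deltas=[[0.5, [0, 0, 0], 0], [1, [0, 0, 0], 0], [1, [0, 0, 0], 0], [1, [0, 0, 0], 0], [1, [0, 0, 0], 0]])

```text
t: 8.3
eef_pos: [0.5092, 0.2558, 0.0646]
tool_rot: [-0.0, 0.344, 0.939, -0.0]
contact_force: [-2.0, -1.1, 4.9]
gripper_width: 0.64
grasp_force: 41.7
```

Request:
apply_moves(deltas=[[1, [0, 0, 0], 0.012], [1, [0, 0, 0], 0.034], [1, [0, 0, 0], 0.056], [1, [0, 0, 0], 0.078], [1, [0, 0, 0], 0.1], [1, [0, 0, 0], 0.122], [1, [0, 0, 0], 0.144], [1, [0, 0, 0], 0.166], [1, [0, 0, 0], 0.188], [1, [0, 0, 0], 0.21], [1, [0, 0, 0], 0.232], [1, [0, 0, 0], 0.254]])

```text
t: 9.5
eef_pos: [0.5088, 0.2558, 0.0647]
tool_rot: [-0.0, 0.913, 0.407, -0.001]
contact_force: [-3.6, -1.7, 5.5]
gripper_width: 0.639
grasp_force: 41.9
```

Request:
apply_moves(deltas=[[1, [0, 0, 0], 0.01], [1, [0, 0, 0], 0.01], [1, [0, 0, 0], 0.01], [0.6, [0, 0, 0], 0.01], [0.2, [0, 0, -0.005], 0.01], [0, [0, 0, -0.005], 0.01], [0, [0, 0, -0.005], 0.01], [0, [0, 0, -0.005], 0.01]])

```text
t: 10.3
eef_pos: [0.5095, 0.2561, 0.0652]
tool_rot: [0.0, 0.925, 0.381, 0.0]
contact_force: [-0.5, 0.7, -0.1]
gripper_width: 1.003
grasp_force: 0.0
```

Request:
apply_moves(deltas=[[0, [0, 0, 0], -0.022], [0, [0, 0, 0], -0.044], [0, [0, 0, 0], -0.066], [0, [0, 0, 0], -0.088], [0, [0, 0, 0], -0.11], [0, [0, 0, 0], -0.132], [0, [0, 0, 0], -0.154], [0, [0, 0, 0], -0.176], [0, [0, 0, 0], -0.198], [0, [0, 0, 0], -0.22], [0, [0, 0, 0], -0.242], [0, [0, 0, 0], -0.264]])

```text
t: 11.5
eef_pos: [0.5095, 0.2559, 0.0652]
tool_rot: [0.0, 0.341, 0.94, 0.0]
contact_force: [0.9, -0.0, 0.6]
gripper_width: 1.001
grasp_force: 0.0
```

```bash
python3 -c "
from h import *
go([.5095,.2556,.063],-50);rail();rail()"
```

```text
pos [0.5095 0.2559 0.0652] yaw 50.1 tilt [ 0. -0. -1.] q7 0.4 F [ 0.9 -0.   0.6] w 1.001 t 11.5
shift [-0.0011 -0.0012  0.0112] turn -0.2219
top [(153.91, 230.01, 14.0)] [(146.13, 222.25, 12.0), (149.09, 229.04, 12.0)]
  rail y mm 15.93 x 22.5
  rail y mm 11.21 x 4.5
scene [(186.11, 170.28, 9.0)] [(184.51, 167.13, 6.0)]
  rail y mm 13.01 x 8.2
top [(153.91, 229.99, 13.0)] [(146.13, 222.34, 12.0), (149.11, 229.05, 12.0)]
  rail y mm 15.97 x 22.3
  rail y mm 11.17 x 4.5
scene [(186.1, 170.28, 9.0)] [(184.51, 167.08, 6.0)]
  rail y mm 13.13 x 8.4
```

Request:
apply_moves(deltas=[[0.5, [0, 0, 0], 0], [1, [0, 0, 0], 0], [1, [0, 0, 0], 0], [1, [0, 0, 0], 0], [1, [0, 0, 0], 0]])

```text
t: 12.2
eef_pos: [0.5091, 0.2558, 0.0656]
tool_rot: [-0.0, 0.344, 0.939, -0.0]
contact_force: [-2.3, -0.8, 5.0]
gripper_width: 0.641
grasp_force: 41.8
```

Request:
apply_moves(deltas=[[1, [0, 0, 0], 0.012], [1, [0, 0, 0], 0.034], [1, [0, 0, 0], 0.056], [1, [0, 0, 0], 0.078], [1, [0, 0, 0], 0.1], [1, [0, 0, 0], 0.122], [1, [0, 0, 0], 0.144], [1, [0, 0, 0], 0.166], [1, [0, 0, 0], 0.188], [1, [0, 0, 0], 0.21], [1, [0, 0, 0], 0.232], [1, [0, 0, 0], 0.254]])

```text
t: 13.4
eef_pos: [0.5088, 0.2558, 0.0656]
tool_rot: [-0.0, 0.913, 0.407, -0.001]
contact_force: [-3.3, -1.5, 5.4]
gripper_width: 0.637
grasp_force: 41.9
```

Request:
apply_moves(deltas=[[1, [0, 0, 0], 0.005], [1, [0, 0, 0], 0.005], [1, [0, 0, 0], 0.005]])

```text
t: 13.7
eef_pos: [0.5088, 0.2559, 0.0656]
tool_rot: [-0.0, 0.919, 0.395, -0.001]
contact_force: [-3.8, -1.7, 6.3]
gripper_width: 0.64
grasp_force: 42.1
```

```bash
python3 -c "
from h import *
go([.5095,.2556,.063],50);rail();rail()"
```

```text
pos [0.5088 0.2559 0.0656] yaw -43.5 tilt [-0.001 -0.    -1.   ] q7 -0.9 F [-3.8 -1.7  6.3] w 0.64 t 13.7
shift [0.0016 0.0035 0.0129] turn 0.2403
top [(153.39, 231.69, 6.0)] [(150.57, 221.77, 17.0), (153.61, 229.1, 19.0)]
  rail y mm 2.83 x 25.5
  rail y mm -1.85 x 6.1
scene [(185.55, 171.01, 4.0)] [(189.19, 162.39, 5.0), (187.03, 168.57, 13.0)]
  rail y mm 14.01 x 38.4
  rail y mm 2.13 x 11.0
top [(153.4, 231.72, 5.0)] [(150.58, 221.79, 15.0), (153.61, 229.07, 19.0)]
  rail y mm 2.83 x 25.5
  rail y mm -1.85 x 6.3
scene [(185.53, 170.98, 4.0)] [(189.18, 162.34, 5.0), (187.03, 168.57, 12.0)]
  rail y mm 14.05 x 38.5
  rail y mm 1.99 x 10.9
```

Request:
apply_moves(deltas=[[0.6, [0, 0, 0], 0], [0.2, [0, 0, 0], 0], [0, [0, 0, 0], 0], [0, [0, 0, 0], 0], [0, [0, 0, -0.1], 0], [0, [0, 0, -0.25], 0], [0, [0, 0, -0.4], 0], [0, [0, 0, -0.6], 0], [0, [0, 0, -0.6], 0], [0, [0, 0, -0.6], 0]])

```text
t: 14.9
eef_pos: [0.5098, 0.2565, 0.1861]
tool_rot: [-0.0, 0.919, 0.395, 0.001]
contact_force: [0.0, 0.2, -0.5]
gripper_width: 1.004
grasp_force: 0.0
```

```bash
python3 -c "
from h import *
rail()
im=[]
for n,(u,v),t,y in(('top',(153,225),(153.87,230.1),0),('scene',(186,167),(186.15,170),0)):
    p=bot.read_camera(n);A=atz(p,t,.032)
    for q in blobs(p,(u-25,v-15,u+25,v+15),'yel'):
        d=atz(p,q[:2],.033)-A;print(n,q,[round(1e3*(-np.sin(w)*d[0]+np.cos(w)*d[1]),2) for w in(.16,.18,.2)])
    c=p['color'][v-16:v+16,u-20:u+20];c=cv2.resize(c,None,fx=10,fy=10,interpolation=cv2.INTER_CUBIC)/255.
    im.append((c**.7*255).astype(np.uint8)[...,::-1])
cv2.imwrite('pics/n.png',np.hstack(im))"
```

```text
top [(153.98, 231.12, 5.0)] [(150.71, 221.79, 8.0), (153.75, 229.09, 13.0)]
  rail y mm 4.17 x 24.2
  rail y mm -0.52 x 5.0
scene [(185.8, 170.87, 5.0)] [(187.2, 168.51, 9.0)]
  rail y mm 2.13 x 10.6
top (np.float64(150.75), np.float64(221.87), 8) [np.float64(4.59), np.float64(4.16), np.float64(3.73)]
top (np.float64(153.73), np.float64(229.1), 13) [np.float64(-0.3), np.float64(-0.35), np.float64(-0.4)]
scene (np.float64(187.17), np.float64(168.52), 9) [np.float64(0.79), np.float64(0.65), np.float64(0.52)]
```

View pics/n.png

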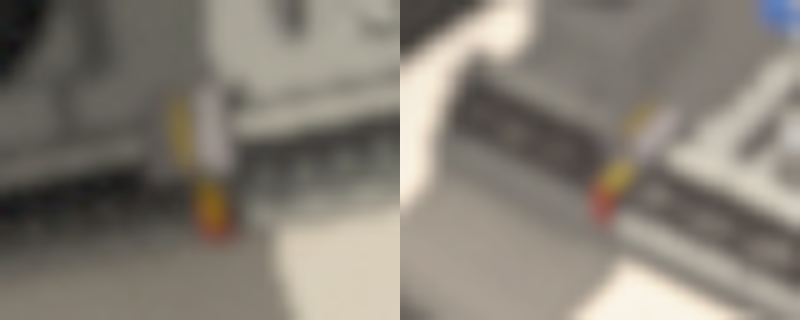

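```bash
python3 -c "
from h import *
a,b=bot.read_camera('top'),bot.read_camera('scene')
A=blobs(a,(150,160,185,210),'blue');B=blobs(b,(195,135,235,170),'blue');print(A,B)
for z in(.066,.07,.074):print(np.round(atz(a,min(A,key=lambda s:abs(s[0]-163.6)+abs(s[1]-190))[:2],z),4),np.round(atz(b,min(B,key=lambda s:abs(s[0]-213.2)+abs(s[1]-151))[:2],z),4))
for p in(a,b):
  for t in('guard_pad','wheel_center'):print(t,[np.round(d['point'],4) for d in bot.look_for(p,t)[:1]])
go([.546,.1665,.10],-43.5)"
```

```text
[(np.float64(163.1), np.float64(172.14), 29), (np.float64(163.55), np.float64(190.2), 33), (np.float64(171.59), np.float64(198.13), 23), (np.float64(157.97), np.float64(200.76), 13)] [(np.float64(203.32), np.float64(151.17), 7), (np.float64(213.17), np.float64(151.0), 3), (np.float64(213.19), np.float64(156.21), 7)]
[0.5484 0.17   0.066 ] [0.5538 0.1715 0.066 ]
[0.5478 0.1688 0.07  ] [0.5509 0.1682 0.07  ]
[0.5473 0.1677 0.074 ] [0.5481 0.165  0.074 ]
guard_pad [array([0.5584, 0.1694, 0.0608])]
wheel_center [array([0.5044, 0.2543, 0.0837])]
guard_pad [array([0.5512, 0.167 , 0.0672])]
wheel_center [array([0.5006, 0.2474, 0.086 ])]
pos [0.5093 0.2559 0.1849] yaw -43.5 tilt [-0. -0. -1.] q7 -1.01 F [-0.2  0.2 -0.4] w 0.997 t 15.4
shift [-0.1978  0.4405  0.4249] turn 0.0001
```

Request:
apply_moves(deltas=[[1, [-0.07, 0.15, 0], 0], [1, [-0.14, 0.3, 0.05], 0], [1, [-0.2, 0.435, 0.1], 0], [1, [-0.2, 0.435, 0.2], 0], [1, [-0.2, 0.435, 0.3], 0], [1, [-0.2, 0.435, 0.38], 0], [1, [-0.2, 0.435, 0.38], 0], [1, [-0.2, 0.435, 0.38], 0], [1, [-0.2, 0.435, 0.38], 0]])

```text
t: 16.3
eef_pos: [0.5457, 0.1674, 0.1102]
tool_rot: [0.0, 0.919, 0.395, 0.001]
contact_force: [-0.5, -0.4, 0.5]
gripper_width: 0.002
grasp_force: 0.0
```

```bash
python3 -c "
from h import *
go([.546,.168,.074],-43.5);go([.541,.167,.050],-43.5);go([.541,.167,.044],-43.5)
im=[]
for n,(u,v) in(('top',(160,195)),('scene',(205,155))):
    c=bot.read_camera(n)['color'][v-35:v+35,u-40:u+40];im.append(cv2.resize(c,None,fx=5,fy=5,interpolation=cv2.INTER_CUBIC)[...,::-1])
cv2.imwrite('pics/o.png',np.hstack(im))"
```

```text
pos [0.5457 0.1674 0.1102] yaw -43.4 tilt [ 0.001  0.001 -1.   ] q7 -0.77 F [-0.5 -0.4  0.5] w 0.002 t 16.3
shift [ 0.0028 -0.001   0.1808] turn 0.0002
pos [0.5457 0.1674 0.1102] yaw -43.4 tilt [ 0.001  0.001 -1.   ] q7 -0.77 F [-0.5 -0.4  0.5] w 0.002 t 16.3
shift [-0.0182 -0.0158  0.3008] turn 0.0002
pos [0.5457 0.1674 0.1102] yaw -43.4 tilt [ 0.001  0.001 -1.   ] q7 -0.77 F [-0.5 -0.4  0.5] w 0.002 t 16.3
shift [-0.0182 -0.0158  0.3308] turn 0.0002
```

View pics/o.png

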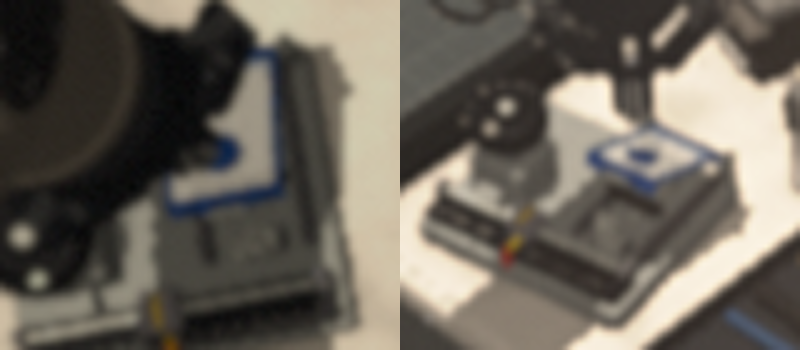

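The closed fingers stand above the blue pad, and the pointer is still in line with the red tab. Pressing now.

Request:
apply_moves(deltas=[[1, [0, 0, 0.08], 0], [1, [0, 0, 0.16], 0], [1, [-0.003, -0.003, 0.19], 0], [1, [-0.008, -0.007, 0.22], 0], [1, [-0.012, -0.011, 0.25], 0], [1, [-0.016, -0.014, 0.28], 0], [1, [-0.018, -0.016, 0.3], 0], [1, [-0.018, -0.016, 0.31], 0], [1, [-0.018, -0.016, 0.31], 0]])

```text
t: 17.3
eef_pos: [0.5404, 0.1665, 0.0488]
tool_rot: [-0.001, 0.919, 0.395, 0.0]
contact_force: [-7.2, -1.9, 16.9]
gripper_width: -0.001
grasp_force: 9.1
```

Height 0.0488 with 17 N is at or below the shut position. I'll press slightly more, then lift and check.

Request:
apply_moves(deltas=[[1, [0, 0, 0.01], 0], [1, [0, 0, 0.02], 0], [1, [0, 0, 0.02], 0]])

```text
t: 17.6
eef_pos: [0.5405, 0.1664, 0.0477]
tool_rot: [-0.002, 0.919, 0.394, 0.0]
contact_force: [-18.2, -2.3, 51.3]
gripper_width: 0.0
grasp_force: 26.2
```

Request:
apply_moves(deltas=[[1, [0, 0, -0.03], 0], [1, [0, 0, -0.1], 0], [1, [0, 0, -0.25], 0], [1, [0, 0, -0.45], 0], [1, [0.1, -0.2, -0.65], 0], [1, [0.2, -0.4, -0.65], 0], [1, [0.3, -0.6, -0.65], 0], [1, [0.4, -0.8, -0.65], 0], [1, [0.4, -1.0, -0.65], 0], [1, [0.4, -1.0, -0.65], 0]])

```text
t: 18.6
eef_pos: [0.4453, 0.3684, 0.1727]
tool_rot: [-0.001, 0.917, 0.4, -0.001]
contact_force: [0.5, 0.0, -0.5]
gripper_width: -0.003
grasp_force: 0.0
```

```bash
python3 -c "
from h import *
rail()
a,b=bot.read_camera('top'),bot.read_camera('scene')
A=blobs(a,(150,160,185,210),'blue');B=blobs(b,(195,135,235,170),'blue');print(A,B)
X=[.540,.1668,.049];print(proj(a,X),proj(b,X))
im=[]
for p,(u,v) in((a,(155,200)),(b,(200,158))):
    c=p['color'][v-35:v+40,u-40:u+40];im.append(cv2.resize(c,None,fx=5,fy=5,interpolation=cv2.INTER_CUBIC)[...,::-1])
cv2.imwrite('pics/q.png',np.hstack(im))"
```

```text
top [(153.33, 231.33, 2.0)] [(150.8, 221.93, 10.0), (153.78, 229.0, 16.0)]
  rail y mm 2.31 x 24.1
  rail y mm -2.31 x 5.4
scene [(186.0, 171.23, 2.0)] [(189.73, 162.27, 2.0), (187.12, 168.6, 11.0)]
  rail y mm 14.72 x 39.9
  rail y mm 3.7 x 11.1
[(np.float64(163.44), np.float64(172.79), 50), (np.float64(166.68), np.float64(194.48), 40), (np.float64(178.86), np.float64(201.45), 4), (np.float64(174.48), np.float64(203.11), 5), (np.float64(164.74), np.float64(205.0), 2), (np.float64(160.36), np.float64(206.0), 2)] [(np.float64(211.98), np.float64(157.12), 11)]
(np.float64(166.72053778785948), np.float64(194.45757439378542)) (np.float64(211.5379157282542), np.float64(157.4123401620139))
```

View pics/q.png

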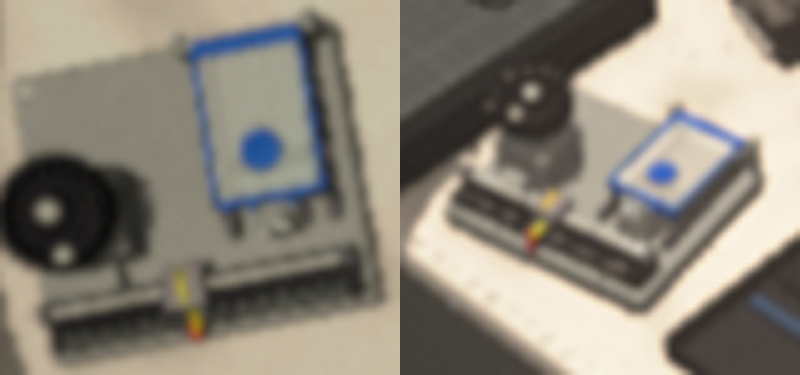

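The guard lies shut: its pad matches the shut position in both views. The pointer sits on the red tab, within about 0.7 mm.

```bash
python3 -c "
from station import bot
print(bot.hand_in())"
```

```text
the job is handed in; nothing more can be done
None
```

The job is handed in, though no verdict came back: the pointer measured within about 1 mm of the red tab, the guard stayed at its shut position after I let go, and the arm never went near the calculator.

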